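Unstack the machined parts into their trays

ROBOT

A 6-joint arm with a two-finger parallel gripper is mounted at the origin on the work surface. World frame = base frame: x ahead of the robot, y to its left, z up, the work surface at z = 0. Lengths are in m, angles in rad, forces in N, time in s.
With the tool pointing down it reaches from about 0.35 to 0.725 m from the base axis. Payload 4.3 kg.
Tool frame: the origin (TCP) lies midway between the tips of the shut fingers; the grasp point (between the pads) lies 19 mm behind it (env.hold_point_z is the z of the grasp point in the tool frame, in m); z points along the fingers, y is the line along which they close (so a half turn about z gives the same grasp; the last joint's range is limited). The gripper opens to 85 mm and grips with 20 to 120 N. Pads are 22 mm wide; open, the fingers measure 114 mm over their backs; the gripper's body (76 mm by 85 mm) begins 54 mm behind the grasp point. The pads swing forward as they close: fully open they stand 13 mm farther back than shut.
Start: joints at [1.226, 0.377, 0.081, 1.274, 0, 1.46], TCP at [0.134, 0.559, 0.231] pointing down, gripper open.
Joint ranges: [-2.72, 2.72], [-0.84, 1.66], [-1.02, 1.22], [-1.77, 2.12], [-1.37, 1.28], [-3.14, 3.14]. Speed limits (rad/s): [2.57, 2.57, 3.14, 3.14, 3.14, 3.14].

INTERFACE

Orientations are given as [roll, pitch, yaw] about the fixed x, y, z axes, in that order (R = Rz(yaw) Ry(pitch) Rx(roll)).
In Python, from bench import telemetry, cams, env gives the robot as it stands.
- The arm moves only by the tool play_rows, never from a script. Its argument "increments" is a list of rows, each a list of 7 numbers: the turn, a rotation vector about the tool's x, y, z in units of 180 degrees (1.0 is 180 degrees), then the shift along the tool's x, y, z in units of 0.1 m (1.0 is 0.1 m), then the opening, from 0 (shut) to 1 (fully open). A call has 1 to 12 rows; each row is the pose to reach, as a shift and turn from the pose commanded when the call began, along the tool's axes at that moment, turning the shorter way round; what a row does not reach only later rows make up. A row lasts 1/8 s, in which the tool goes at most 62.5 mm and 10.7 degrees, less where a joint would pass 70% of its speed; a pose out of reach is approached as far as the arm can. A call with a number of a shift or a turn outside -1 to 1 is refused whole. A call with a gripper value outside its range is refused whole. The fingers move at their own pace and stop on an object; the grip force is fixed at half the most. Time passes only in rows, so rows that repeat a pose let the fingers close. It gives the time, the measured TCP pose, the force, the opening and the grip force at its end, in the units of the state.
- telemetry.sense(): the state, without advancing time (a new reading comes with each control period).
- cams.grab_frame(name): name is "scene" or "top"; returns a dict with "img" (480x640x3 uint8, red, green, blue), "K" (3x3 intrinsics, pixels), "pose" (4x4, takes a point from camera to world coordinates). Camera axes: x right, y up, looking along -z (the intrinsics and any distortion apply to the point x, -y, -z); pixel columns grow to the right and rows downward; lengths in m; the calibration is good to about 2 mm. A picture is of the moment at which its call begins. There is no depth.
- env.job_done(): hands the job in; it is judged then, once.
The state is a dict: "clock": time; "joint_positions": joint angles; "qd": joint speeds; "tau": joint torques, N m; "tool_pos": TCP position; "eef_rot": TCP orientation; "ft_force": force on the tool from outside, world axes, zero at the start; "wrist_torque": the same for the moment, N m; "finger_gap": finger opening in m; "finger_force": force on a finger pad.
Only numpy, scipy, OpenCV 4.12 (cv2) and the standard library are available. Lean on these libraries where they do the work, as an engineer would, in place of code of your own. Each camera call takes 0.05 s, during which the arm holds its last target. There are 200 camera calls.

TASK

Take the two stacks of machined parts beside the drill press apart and set each of the five parts upright in the blue tray of its own shape, flat on the tray's floor inside the lip. Do not let any part fall over on the way.

Things in the scene. Friction and masses are not known exactly. Their poses are not given: they have to be found in the camera images.
- square_block_center (a point): Plain light-alloy part, 50 mm tall, up to 0.5 kg: square block, 62 x 62 mm, sides along its x and y axes. Stands on the table at the bottom of one of the two stacks. Origin at its centre, half-way up (25 mm above its underside); z up.
- round_block_center (a point): Plain light-alloy part, 50 mm tall, up to 0.5 kg: large round block, 64 mm diameter. Stands on the table at the bottom of the other stack. Origin at its centre, half-way up (25 mm above its underside); z up.
- hex_block_center (a point): Plain light-alloy part, 50 mm tall, up to 0.5 kg: hexagonal block, 42 mm across flats, 48.5 mm over the corners; one pair of flats faces along its +x and -x axis. Second layer of a stack (on the square or on the round block), with the pin standing on it. Origin at its centre, half-way up (25 mm above its underside); z up.
- oblong_block_center (a point): Plain light-alloy part, 50 mm tall, up to 0.5 kg: oblong block, 46 mm along its x axis, 28 mm along its y axis. Second layer and top of the stack that has no hexagonal block. Origin at its centre, half-way up (25 mm above its underside); z up.
- pin_center (a point): Plain light-alloy part, 50 mm tall, up to 0.5 kg: small round pin, 26 mm diameter. Stands on top of the hexagonal block. Origin at its centre, half-way up (25 mm above its underside); z up.
- square_nest: Blue square tray for the square block, opening 80 x 80 mm, sides along its x and y axes. Fixed to the table. Origin at the centre of its underside on the table, z up; the part rests on its 3 mm thick floor inside a 5 mm wide lip whose top is 7 mm above the table (4 mm above the floor); the opening leaves 9 mm round the centred part.
- round_nest: Blue round tray, the larger of the two, for the round block, opening 82 mm diameter. Fixed to the table. Origin at the centre of its underside on the table, z up; the part rests on its 3 mm thick floor inside a 5 mm wide lip whose top is 7 mm above the table (4 mm above the floor); the opening leaves 9 mm round the centred part.
- hex_nest: Blue hexagonal tray for the hexagonal block, opening 60 mm across flats; one pair of flats faces along its +x and -x axis. Fixed to the table. Origin at the centre of its underside on the table, z up; the part rests on its 3 mm thick floor inside a 5 mm wide lip whose top is 7 mm above the table (4 mm above the floor); the opening leaves 9 mm round the centred part.
- oblong_nest: Blue oblong tray for the oblong block, opening 64 mm along its x axis and 46 mm along its y axis. Fixed to the table. Origin at the centre of its underside on the table, z up; the part rests on its 3 mm thick floor inside a 5 mm wide lip whose top is 7 mm above the table (4 mm above the floor); the opening leaves 9 mm round the centred part.
- pin_nest: Blue round tray, the smaller of the two, for the pin, opening 44 mm diameter. Fixed to the table. Origin at the centre of its underside on the table, z up; the part rests on its 3 mm thick floor inside a 5 mm wide lip whose top is 7 mm above the table (4 mm above the floor); the opening leaves 9 mm round the centred part.
There are look-alikes about, which are no part of the job. Leave any red look-alike of the part that bears square_block_center alone.

How it is judged:
At the end, for the whole second after the job is handed in: Each of the five parts stands upright (within 0.05 rad) and at rest in the tray of its own shape, flat on the floor inside the lip: its centre within 13.5 mm horizontally of the tray's centre and 25.5 to 30 mm above the tray's underside (28 mm when seated) (horizontal distance between square_block_center and square_nest below 0.0135 m and z of square_block_center in the frame of square_nest between 0.0255 and 0.03 m and angle between each of square_block_center, round_block_center, hex_block_center, oblong_block_center, pin_center's own z axis and vertical below 0.05 rad and linear speed of each of square_block, round_block, hex_block, oblong_block, pin below 0.01 m/s and horizontal distance between round_block_center and round_nest below 0.0135 m and z of round_block_center in the frame of round_nest between 0.0255 and 0.03 m and horizontal distance between hex_block_center and hex_nest below 0.0135 m and z of hex_block_center in the frame of hex_nest between 0.0255 and 0.03 m and horizontal distance between oblong_block_center and oblong_nest below 0.0135 m and z of oblong_block_center in the frame of oblong_nest between 0.0255 and 0.03 m and horizontal distance between pin_center and pin_nest below 0.0135 m and z of pin_center in the frame of pin_nest between 0.0255 and 0.03 m); the robot touches nothing.
It fails at once if a part falls over (leans more than 1 rad) (angle between any of square_block_center, round_block_center, hex_block_center, oblong_block_center, pin_center's own z axis and vertical above 1 rad).
It also fails if it takes over 128 s, if anything falls off the work surface, if the arm or the gripper's body presses on something with over 40 N, if the wrist force passes 120 N, or if a joint passes its speed limit or range.

## Working session

There is one attempt and no reset: what is moved stays moved. The work goes in short steps, Python scripts to look and compute and a tool call to move; the robot and the scene stay as the last step left them, time stands still between calls to the robot, and variables do not carry over. Pictures are saved under pics/ and viewed, at most 14 in all, crops included, and the job is handed in when it is done.

Besides the shell and the picture viewer there is one more tool, called after "Request:" as a command line: name --pt "numbers of a row" for each row, then --argument value for the rest. play_rows: Moves the arm, as the interface text tells. Its arguments: {"type":"object","properties":{"increments":{"type":"array","items":{"type":"array","items":{"type":"number"}}}},"required":["increments"]}

```bash
ls; mkdir -p pics; python3 - <<'E'
from bench import telemetry,cams,env
import cv2,numpy as np
np.set_printoptions(precision=4,suppress=True)
for n in("scene","top"):
    f=cams.grab_frame(n); cv2.imwrite(f"pics/{n}0.png",f["img"][:,:,::-1]); print(n,f["K"],f["pose"],[k for k in f])
print(telemetry.sense(),env.hold_point_z)
E
```

```text
pics
scene [[546.7063   0.     327.4797]
 [  0.     546.7063 237.056 ]
 [  0.       0.       1.    ]] [[ 0.1679 -0.7835  0.5983  1.1467]
 [ 0.9858  0.131  -0.1051 -0.079 ]
 [ 0.0039  0.6075  0.7943  0.8504]
 [ 0.      0.      0.      1.    ]] ['img', 'K', 'pose']
top [[489.3081   0.     318.2641]
 [  0.     489.3081 247.5935]
 [  0.       0.       1.    ]] [[-0.0253  0.9881 -0.1516  0.3912]
 [-0.9995 -0.0224  0.0214  0.0399]
 [ 0.0178  0.152   0.9882  1.0744]
 [ 0.      0.      0.      1.    ]] ['img', 'K', 'pose']
{'clock': 0.1, 'joint_positions': array([1.2257, 0.378 , 0.0798, 1.2744, 0.    , 1.4605]), 'qd': array([ 0.0005, -0.0007,  0.0022, -0.0006, -0.0006,  0.0012]), 'tau': array([  0.0021, -46.4694,  27.0583,   0.012 ,  -0.    ,   0.    ]), 'tool_pos': array([0.1336, 0.5587, 0.2305]), 'eef_rot': array([-3.1398, -0.0002,  2.9068]), 'ft_force': array([ 0.2324,  0.2553, -0.3031]), 'wrist_torque': array([ 0.0114, -0.0079,  0.0228]), 'finger_force': 0.0, 'finger_gap': 0.08510798564423558} -0.0187
```

View pics/scene0.png

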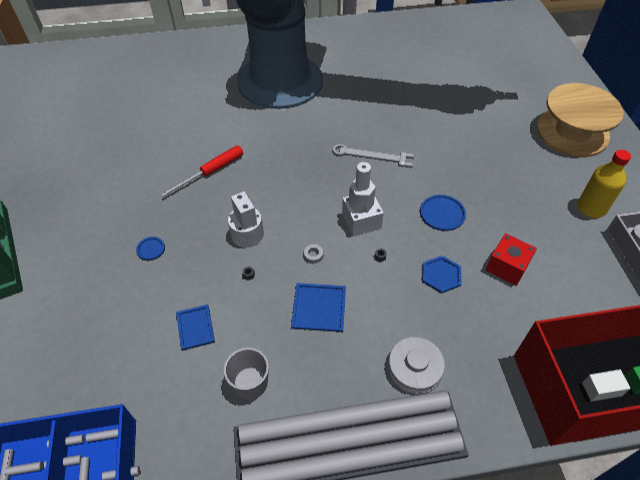

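View pics/top0.png

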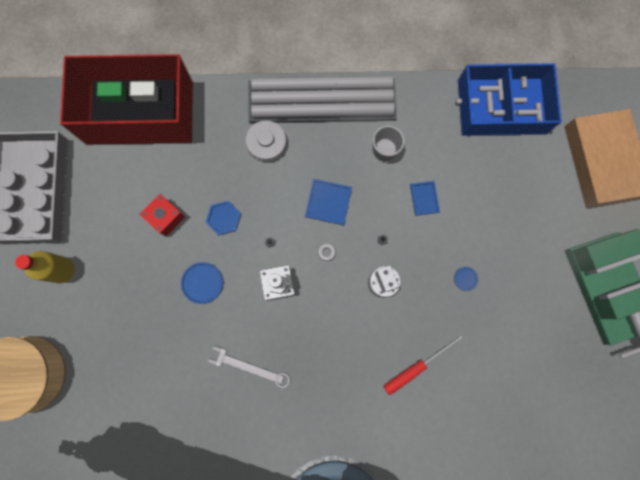

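The scene picture shows the square+hex+pin stack at (362,200) and the round+oblong stack at (244,220). The trays are blue: round (443,212), hex (441,274), square (319,307), oblong (195,327) and pin (150,248).

Possible confusions, by pixel in the top view:
- **Square:** the grey block at (277,283) or the red block at (162,215), which I leave alone.
- **Round:** the block at (385,282), the grey cup (389,143), the flanged disc (266,141) or the ring (327,253).
- **Pin:** the stack top at (278,281) or the small nuts at (270,242) and (383,240).

I choose the two grey stacks and check them in a close crop.

```bash
cat > h.py <<'E'
import numpy as np,cv2
from bench import telemetry,cams,env
np.set_printoptions(precision=4,suppress=True)
def ray(f,u,v):
    d=np.linalg.inv(f["K"])@[u,v,1]; return f["pose"][:3,:3]@(d*[1,-1,-1]),f["pose"][:3,3]
def at(f,u,v,z):
    d,o=ray(f,u,v); return o+d*(z-o[2])/d[2]
def proj(f,P):
    p=f["pose"][:3,:3].T@(np.asarray(P)-f["pose"][:3,3]); p=f["K"]@(p*[1,-1,-1]); return p[:2]/p[2]
def crop(f,x0,y0,w,h,s): return cv2.resize(f["img"][y0:y0+h,x0:x0+w,::-1],None,fx=s,fy=s,interpolation=cv2.INTER_CUBIC)
E
python3 - <<'E'
from h import *
t=cams.grab_frame("top"); s=cams.grab_frame("scene")
for n,f in(("top",t),("scene",s)):
    hsv=cv2.cvtColor(f["img"],cv2.COLOR_RGB2HSV)
    m=cv2.inRange(hsv,(100,130,60),(125,255,255))
    for c in cv2.findContours(m,0,2)[0]:
        a=cv2.contourArea(c)
        if 250<a<4000:
            P=np.array([at(f,*p,0.006)[:2] for p in c[:,0]],np.float32)*1000
            r=cv2.minAreaRect(P); M=cv2.moments(P); print(n,c[:,0].mean(0),r,[M['m10']/M['m00'],M['m01']/M['m00']])
A=crop(t,250,255,160,55,5)
B=crop(s,220,155,170,95,800/170)
cv2.imwrite("pics/c1.png",np.vstack([A,B[:325]]) if B.shape[1]==A.shape[1] else A);print(A.shape,B.shape)
E
```

```text
top [202.2931 282.3276] ((483.7484436035156, 272.1810607910156), (86.0150146484375, 84.62051391601562), 44.683536529541016) [483.92956803941144, 272.5303094518972]
top [222.7568 217.0541] ((628.296630859375, 227.2359619140625), (73.9632568359375, 64.282958984375), 43.967594146728516) [627.7181238091999, 226.82840759831865]
top [326.7612 201.5672] ((659.0963745117188, -8.278541564941406), (84.92729949951172, 86.76715850830078), 76.25456237792969) [657.1818644984486, -9.455982143667967]
top [424.3143 198.5429] ((663.4486694335938, -225.25706481933594), (70.28433990478516, 52.88426971435547), 6.474251747131348) [663.3508361277634, -225.33074281981456]
scene [195.4074 325.7407] ((664.2447509765625, -226.4337158203125), (76.48959350585938, 56.64828872680664), 6.318973541259766) [663.9864223724253, -226.31606584679633]
scene [315.6909 314.8182] ((660.7119140625, -8.826828002929688), (90.23085021972656, 92.6332778930664), 76.2603759765625) [660.4165105650334, -8.668745314694558]
scene [442.0667 273.1333] ((628.5187377929688, 227.25167846679688), (68.87265014648438, 78.5118179321289), 74.27403259277344) [628.5228338928598, 226.9154105727204]
scene [150.7419 248.5161] ((480.3187255859375, -306.59130859375), (53.02712631225586, 52.16849899291992), 80.49485778808594) [480.30410325730134, -306.42911298258804]
scene [443.8167 214.3167] ((485.1322021484375, 272.44842529296875), (90.57688903808594, 90.19967651367188), 21.773977279663086) [485.11503339379317, 272.7624239483715]
(275, 800, 3) (447, 800, 3)
```

View pics/c1.png

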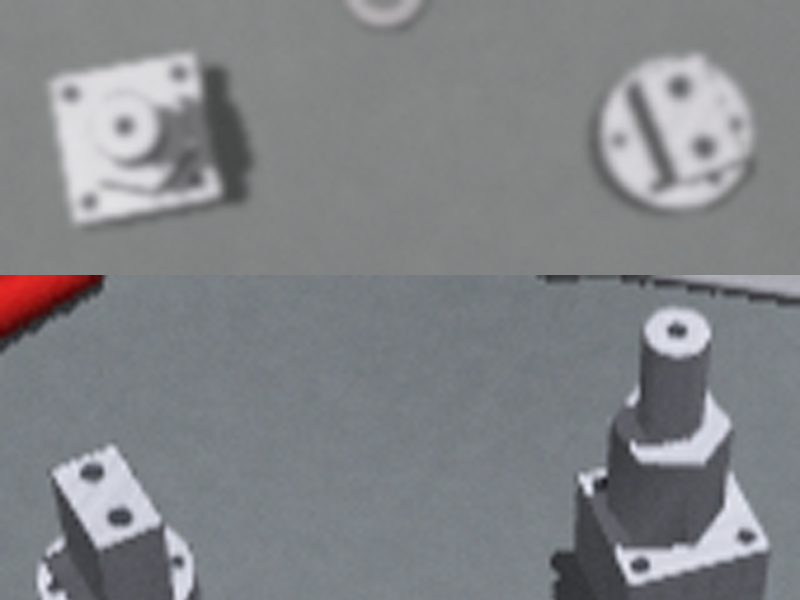

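The crop confirms the choice: the square+hex+pin stack is at left in the top view with the pin hole at crop (124,126), and the round+oblong stack is at right with oblong holes at (680,87) and (704,147). All parts are light alloy. Next I turn these pixels into positions.

```bash
python3 - <<'E'
from h import *
t=cams.grab_frame("top"); s=cams.grab_frame("scene")
T=lambda u,v,z:at(t,(u+.5)/5-.5+250,(v+.5)/5-.5+255,z)[:2]*1000
k=800/170
S=lambda u,v,z:at(s,(u+.5)/k-.5+220,(v-275+.5)/k-.5+155,z)[:2]*1000
print("pin",T(124,126,.15),S(678,330,.15))
a,b=T(680,87,.1),T(704,147,.1); c,d=S(92,471,.1),S(120,517,.1)
print("obl",(a+b)/2,a-b,(c+d)/2,c-d, np.degrees([np.arctan2(*(a-b)[::-1]),np.arctan2(*(c-d)[::-1])]))
q=np.array([S(*p,.1) for p in((52,471),(115,447),(162,521),(100,549))]);print("oblc",q.mean(0),q)
q=np.array([T(*p,.05) for p in((50,77),(195,53),(223,193),(75,223))]);print("sq",q.mean(0),q, np.linalg.norm(np.diff(q,axis=0),axis=1))
print("round",T(677,132,.05),np.linalg.norm(T(599,132,.05)-T(755,132,.05)))
# tray angles by minAreaRect corners; nests pin in top view
f=t;g=f["img"].astype(int); m=((g[:,:,2]-g[:,:,0]>40)).astype(np.uint8)
for c in cv2.findContours(m,0,1)[0]:
    if 150<cv2.contourArea(c)<4000:
        P=np.array([at(f,*p,.006)[:2] for p in c[:,0]],np.float32)*1000; print(c[:,0].mean(0).round(),cv2.minAreaRect(P))
A=crop(s,325,155,75,85,7);B=crop(s,415,250,55,50,7)
A=A[:595];B=cv2.copyMakeBorder(B,0,595-B.shape[0],0,800-525-B.shape[1] if B.shape[1]<275 else 0,cv2.BORDER_CONSTANT)[:, :275]
cv2.imwrite("pics/c2.png",np.hstack([A,B]))
E
```

```text
pin [473.3393 104.2825] [472.6396 104.3333]
obl [ 476.0057 -119.2171] [24.2757  8.4963] [ 474.8449 -119.0245] [-25.3637  -8.908 ] [  19.2896 -160.6482]
oblc [ 476.2846 -118.67  ] [[ 459.6067 -138.8153]
 [ 451.0579 -113.6977]
 [ 492.1902  -98.8688]
 [ 502.2836 -123.298 ]]
sq [477.8381 106.3718] [[503.5648 142.0239]
 [512.2875  81.0529]
 [453.2282  70.3296]
 [442.2719 132.0808]] [61.5918 60.0249 62.7156]
round [ 474.1685 -120.7705] 65.74335866063849
[466. 278.] ((480.18292236328125, -305.6489562988281), (51.11669158935547, 48.52426528930664), 88.61689758300781)
[201. 283.] ((484.2914123535156, 272.8009948730469), (89.78736877441406, 88.95732879638672), 0.2551212012767792)
[223. 217.] ((627.7334594726562, 227.8907012939453), (80.33372497558594, 68.9735107421875), 43.64006423950195)
[425. 198.] ((663.964599609375, -225.80613708496094), (74.31061553955078, 56.8931999206543), 6.157203674316406)
[328. 202.] ((659.8856201171875, -8.017570495605469), (90.13816833496094, 90.71951293945312), 76.4178695678711)
```

View pics/c2.png

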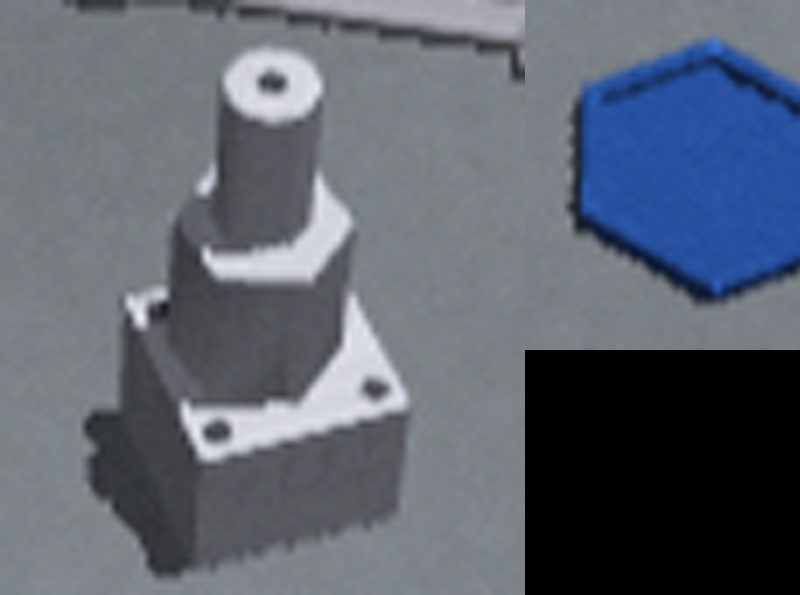

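Two views agree to about 1 mm: pin (473,104), oblong (476,-119), square (478,106) and round (474,-121), with the sizes matching. First move: turn to yaw π and head for the pin.

Request:
play_rows --pt "0 0 -0.0747 -0.437 -0.364 0 1" --pt "0 0 -0.0747 -0.874 -0.727 0 1" --pt "0 0 -0.0747 -0.874 -0.727 0 1"

```text
clock: 0.68
tool_pos: [0.2033, 0.4655, 0.2313]
eef_rot: [-3.14, -0.0, 3.137]
ft_force: [0.7, 0.3, -0.1]
finger_gap: 0.0856
finger_force: 0.0
```

```bash
cat >> h.py <<'E'
def goto(x,y,z,yawdeg=180):
    """increments (tool axes) from the measured pose to a tool-down target; also splits"""
    s=telemetry.sense(); p=s["tool_pos"]; yaw=s["eef_rot"][2]
    R=cv2.Rodrigues(np.array([0,0,yaw]))[0]@np.diag([1.,-1,-1])
    d=R.T@(np.array([x,y,z])-p)/.1
    dy=(yawdeg-np.degrees(yaw)+180)%360-180
    print("pos",p,"yaw",np.degrees(yaw).round(2),"rot",s["eef_rot"],"j",s["joint_positions"],"\n shift",d,"turnz",round(-dy/180,4),"gap",round(s["finger_gap"],4),"F",s["finger_force"],s["ft_force"],"t",s["clock"])
E
python3 - <<'E'
from h import *
goto(.473,.1043,.23)
s=cams.grab_frame("scene")
P=[at(s,(u+.5)/7-.5+325,(v+.5)/7-.5+155,.1)[:2]*1000 for u,v in((212,282),(312,284),(354,222))]
a,b,c=P;print(P,np.linalg.norm(b-a),np.linalg.norm(c-b),np.degrees(np.arctan2(*(b-a)[::-1])),np.degrees(np.arctan2(*(c-b)[::-1])))
print("centre",a+(c-b)) # regular hex: centre = a + (c-b)
E
```

```text
pos [0.2033 0.4655 0.2313] yaw 179.73 rot [-3.1403 -0.0001  3.1368] j [ 1.0346  0.2419 -0.1075  1.2226 -0.0006  1.0393] 
 shift [-2.7145 -3.5994  0.0132] turnz -0.0015 gap 0.0856 F 0.0 [ 0.7082  0.2981 -0.0646] t 0.675
[array([493.635 ,  86.2133]), array([498.6369, 111.9567]), array([478.9127, 127.6814])] 26.224790714283696 25.22514009658563 79.00461461503893 141.43701703347386
centre [473.9109 101.938 ]
```

Request:
play_rows --pt "0 0 -0.0015 -0.34 -0.45 0 1" --pt "0 0 -0.0015 -0.68 -0.9 0 1"

```text
clock: 0.98
tool_pos: [0.2702, 0.3788, 0.2314]
eef_rot: [3.14, 0.001, -3.134]
ft_force: [0.4, 0.1, 0.2]
finger_gap: 0.0854
finger_force: 0.0
```

Request:
play_rows --pt "0 0 0 -0.34 -0.45 0 1" --pt "0 0 0 -0.68 -0.9 0 1"

```text
clock: 1.23
tool_pos: [0.3392, 0.2885, 0.2316]
eef_rot: [3.14, 0.001, -3.135]
ft_force: [1.1, 0.3, 0.1]
finger_gap: 0.0856
finger_force: 0.0
```

Request:
play_rows --pt "0 0 0 -0.34 -0.45 0 1" --pt "0 0 0 -0.68 -0.9 0 1"

```text
clock: 1.48
tool_pos: [0.408, 0.1987, 0.2316]
eef_rot: [3.14, 0.001, -3.136]
ft_force: [1.5, 0.9, 0.1]
finger_gap: 0.0851
finger_force: 0.0
```

Request:
play_rows --pt "0 0 0 -0.34 -0.45 0 1" --pt "0 0 0 -0.67 -0.9 0 1" --pt "0 0 0 -0.67 -0.9 0 1" --pt "0 0 0 -0.67 -0.9 0 1"

```text
clock: 1.98
tool_pos: [0.4741, 0.1101, 0.2312]
eef_rot: [3.141, -0.001, -3.136]
ft_force: [-1.2, 0.2, -1.3]
finger_gap: 0.0856
finger_force: 0.0
```

```bash
python3 - <<'E'
from h import *
goto(.473,.1043,.107)
E
```

```text
pos [0.4741 0.1101 0.2312] yaw -179.7 rot [ 3.1408 -0.0005 -3.1364] j [ 0.0972  0.1986 -0.1634  1.2092  0.0009  0.0921] 
 shift [ 0.011  -0.0581  1.2416] turnz 0.0016 gap 0.0856 F 0.0 [-1.2103  0.1668 -1.2535] t 1.975
```

Request:
play_rows --pt "0 0 0.0016 0.011 -0.058 0 1" --pt "0 0 0.0016 0.011 -0.058 0.35 1" --pt "0 0 0.0016 0.011 -0.058 0.7 1" --pt "0 0 0.0016 0.011 -0.058 0.7 1" --pt "0 0 0.0016 0.011 -0.058 0.7 1"

```text
clock: 2.6
tool_pos: [0.4732, 0.104, 0.1625]
eef_rot: [3.141, 0.001, -3.141]
ft_force: [-1.0, -0.5, -0.2]
finger_gap: 0.0856
finger_force: 0.0
```

```bash
python3 - <<'E'
from h import *
goto(.473,.1043,.107)
s=cams.grab_frame("scene");t=cams.grab_frame("top")
A=crop(s,300,100,130,150,4);B=crop(t,240,240,70,70,3.9)
B=cv2.copyMakeBorder(B,0,A.shape[0]-B.shape[0],0,0,cv2.BORDER_CONSTANT)
cv2.imwrite("pics/c3.png",np.hstack([A,B])[:600,:800])
E
```

```text
pos [0.4732 0.104  0.1625] yaw -179.96 rot [ 3.1414  0.0012 -3.1409] j [ 0.0851  0.2286 -0.3073  1.0337  0.0001  0.0844] 
 shift [0.0025 0.0034 0.5553] turnz 0.0002 gap 0.0856 F 0.0 [-1.0203 -0.4644 -0.1783] t 2.6
```

View pics/c3.png

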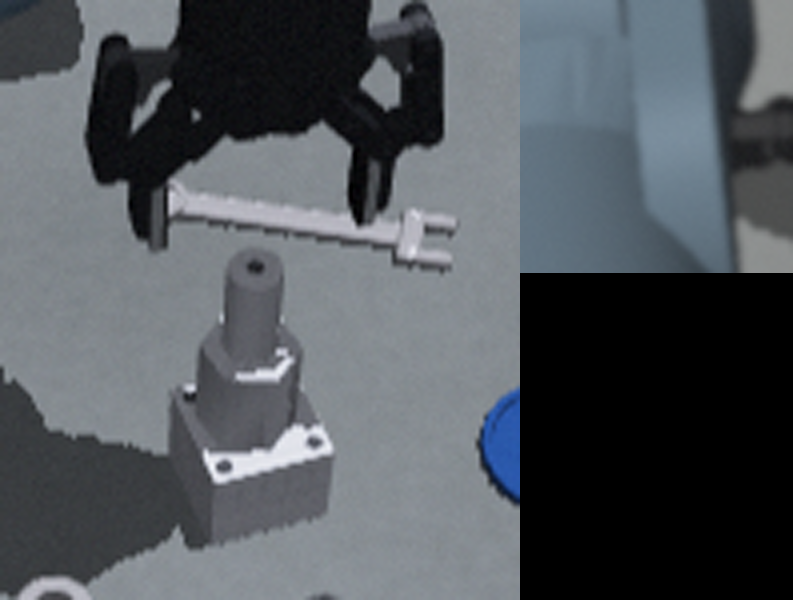

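Fingers at crop (155,215) and (370,190) straddle the pin at (255,268), so I descend, close and lift.

Request:
play_rows --pt "0 0 0 0 0 0.3 1" --pt "0 0 0 0 0 0.58 1" --pt "0 0 0 0 0 0.58 1" --pt "0 0 0 0 0 0.58 0.5" --pt "0 0 0 0 0 0.58 0.2" --pt "0 0 0 0 0 0.58 0.1" --pt "0 0 0 0 0 0.58 0" --pt "0 0 0 0 0 0.58 0" --pt "0 0 0 0 0 0.58 0" --pt "0 0 0 0 0 0.58 0"

```text
clock: 3.95
tool_pos: [0.4739, 0.1034, 0.1043]
eef_rot: [3.141, 0.002, 3.141]
ft_force: [-0.6, 0.4, 6.0]
finger_gap: 0.0249
finger_force: 58.6
```

Request:
play_rows --pt "0 0 0 0 0 -0.1 0" --pt "0 0 0 0 0 -0.4 0" --pt "0 0 0 0 0 -0.8 0" --pt "0 0 0 0 0 -0.8 0"

```text
clock: 4.45
tool_pos: [0.4754, 0.1035, 0.1866]
eef_rot: [3.141, 0.006, 3.141]
ft_force: [0.2, -0.2, -0.8]
finger_gap: 0.0247
finger_force: 58.9
```

```bash
python3 - <<'E'
from h import *
goto(.480,-.306,.185)
E
```

```text
pos [0.4754 0.1035 0.1866] yaw 179.98 rot [3.141  0.0063 3.1412] j [ 0.0839  0.2129 -0.2626  1.0891  0.0001  0.0843] 
 shift [-0.0481 -4.0953  0.0164] turnz -0.0001 gap 0.0247 F 58.868224024772644 [ 0.1776 -0.1918 -0.8355] t 4.45
```

Request:
play_rows --pt "0 0 0 0 -0.4 0 0" --pt "0 0 0 0 -0.9 0 0" --pt "0 0 0 0 -1 0 0"

```text
clock: 4.82
tool_pos: [0.4722, 0.0013, 0.1825]
eef_rot: [-3.141, -0.002, 3.138]
ft_force: [0.1, 0.2, -1.2]
finger_gap: 0.0245
finger_force: 59.2
```

Request:
play_rows --pt "0 0 0 0 -0.5 0 0" --pt "0 0 0 0 -1 0 0"

```text
clock: 5.08
tool_pos: [0.4724, -0.0969, 0.1826]
eef_rot: [3.141, -0.001, -3.14]
ft_force: [0.2, -0.2, -0.7]
finger_gap: 0.0247
finger_force: 59.3
```

Request:
play_rows --pt "0 0 0 0 -0.5 0 0" --pt "0 0 0 0 -1 0 0"

```text
clock: 5.32
tool_pos: [0.4725, -0.1973, 0.1826]
eef_rot: [3.14, -0.001, -3.141]
ft_force: [-0.1, 0.4, -0.9]
finger_gap: 0.0247
finger_force: 59.3
```

Request:
play_rows --pt "0 0 0 -0.05 -0.5 0 0" --pt "0 0 0 -0.05 -1 0 0" --pt "0 0 0 -0.05 -1.1 0 0" --pt "0 0 0 -0.05 -1 0 0" --pt "0 0 0 -0.05 -1 0 0"

```text
out of range
```

```bash
python3 - <<'E'
from h import *
goto(.480,-.306,.010)
s=cams.grab_frame("scene");t=cams.grab_frame("top")
A=crop(s,110,150,80,130,4.6);B=crop(s,330,170,70,85,6)
h=max(len(A),len(B)); pad=lambda I:cv2.copyMakeBorder(I,0,h-len(I),0,0,cv2.BORDER_CONSTANT)
cv2.imwrite("pics/c4.png",np.hstack([pad(A),pad(B)])[:600,:800])
E
```

```text
pos [ 0.4725 -0.1973  0.1826] yaw -179.99 rot [ 3.1402 -0.0008 -3.1414] j [-0.52    0.2714 -0.1962  1.1045  0.0008 -0.5202] 
 shift [-0.0748 -1.087   1.7255] turnz 0.0001 gap 0.0247 F 59.27144765853882 [-0.0516  0.372  -0.9215] t 5.325
```

View pics/c4.png

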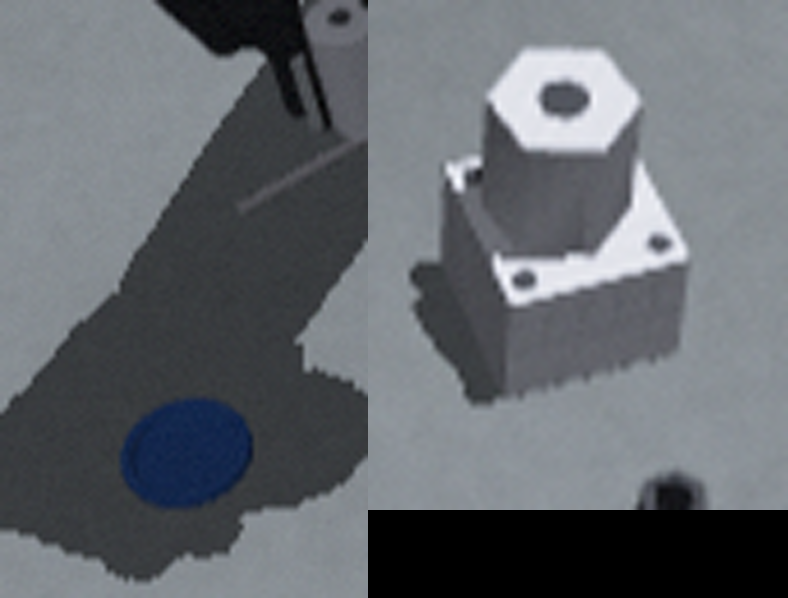

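The refused call carried a number below -1 and nothing moved. The hex on the square is now clear, with its hole at crop (565,98) and six corners readable.

Request:
play_rows --pt "0 0 0 -0.04 -0.4 0 0" --pt "0 0 0 -0.04 -0.55 0 0"

```text
clock: 5.68
tool_pos: [0.477, -0.252, 0.1826]
eef_rot: [3.141, -0.0, 3.141]
ft_force: [-0.4, 1.0, -0.6]
finger_gap: 0.0244
finger_force: 59.5
```

Request:
play_rows --pt "0 0 0 -0.035 -0.3 0 0" --pt "0 0 0 -0.035 -0.54 0 0" --pt "0 0 0 -0.035 -0.54 0 0" --pt "0 0 0 -0.035 -0.54 0 0"

```text
clock: 6.18
tool_pos: [0.4801, -0.3047, 0.1831]
eef_rot: [3.14, -0.0, 3.142]
ft_force: [-0.5, 0.6, -0.7]
finger_gap: 0.0247
finger_force: 59.5
```

```bash
python3 - <<'E'
from h import *
goto(.480,-.306,.010)
s=cams.grab_frame("scene")
g=lambda u,v:at(s,(u-368+.5)/6-.5+330,(v+.5)/6-.5+170,.1)[:2]*1000
q=np.array([g(*p) for p in((522,48),(600,50),(640,98),(606,152),(523,149),(486,98))])
e=np.roll(q,-1,0)-q; a=np.degrees(np.arctan2(e[:,1],e[:,0]))%60
print("hex",g(565,98),q.mean(0),np.linalg.norm(e,axis=1),a)
E
```

```text
pos [ 0.4801 -0.3047  0.1831] yaw 180.0 rot [ 3.1402 -0.0005  3.1416] j [-0.6774  0.3822 -0.0373  1.1525  0.0008 -0.6774] 
 shift [ 0.0014 -0.0134  1.7305] turnz -0.0 gap 0.0247 F 59.46596324443817 [-0.4999  0.5886 -0.6786] t 6.175
hex [474.1091 104.5053] [474.3007 103.7727] [24.4906 23.413  25.2744 25.4043 23.7528 24.4027] [18.5331 19.7292 23.0264 17.7645 17.4459 21.3402]
```

Request:
play_rows --pt "0 0 0 0 -0.013 0.5 0" --pt "0 0 0 0 -0.013 1 0" --pt "0 0 0 0 -0.013 1 0"

```text
clock: 6.6
tool_pos: [0.4769, -0.3032, 0.0796]
eef_rot: [3.135, -0.008, -3.141]
ft_force: [0.0, -0.1, -1.1]
finger_gap: 0.0248
finger_force: 59.4
```

Request:
play_rows --pt "0 0 0 0 0 0.4 0" --pt "0 0 0 0 0 0.6 0" --pt "0 0 0 0 0 0.63 0" --pt "0 0 0 0 0 0.63 0" --pt "0 0 0 0 0 0.63 0"

```text
clock: 7.22
tool_pos: [0.4816, -0.3078, 0.0222]
eef_rot: [-3.14, 0.003, 3.141]
ft_force: [0.3, 0.8, -0.2]
finger_gap: 0.0245
finger_force: 59.4
```

```bash
python3 - <<'E'
from h import *
goto(.480,-.306,.0085)
E
```

```text
pos [ 0.4816 -0.3078  0.0222] yaw 179.99 rot [-3.1397  0.0025  3.1413] j [-0.6797  0.5154 -0.2767  0.7756  0.0001 -0.6795] 
 shift [0.0163 0.0182 0.1365] turnz -0.0001 gap 0.0245 F 59.433499574661255 [ 0.346   0.8476 -0.23  ] t 7.225
```

Request:
play_rows --pt "0 0 0 0.005 0.005 0.06 0" --pt "0 0 0 0.005 0.005 0.12 0" --pt "0 0 0 0.005 0.005 0.12 0" --pt "0 0 0 0.005 0.005 0.12 0"

```text
clock: 7.72
tool_pos: [0.4796, -0.3063, 0.0081]
eef_rot: [3.141, -0.0, 3.141]
ft_force: [-0.0, 0.4, 0.3]
finger_gap: 0.0247
finger_force: 59.5
```

```bash
python3 - <<'E'
from h import *
goto(.480,-.306,.0085)
E
```

```text
pos [ 0.4796 -0.3063  0.0081] yaw 179.97 rot [ 3.1411 -0.0004  3.1411] j [-0.6798  0.5305 -0.294   0.7469  0.0001 -0.6794] 
 shift [-0.0038  0.003  -0.0044] turnz -0.0002 gap 0.0247 F 59.51301991939545 [-0.048   0.4412  0.2978] t 7.725
```

Request:
play_rows --pt "0 0 0 0 0 0 0.4" --pt "0 0 0 0 0 0 0.7" --pt "0 0 0 0 0 0 1" --pt "0 0 0 0 0 -0.1 1" --pt "0 0 0 0 0 -0.5 1" --pt "0 0 0 0 0 -1 1"

```text
clock: 8.48
tool_pos: [0.479, -0.3058, 0.109]
eef_rot: [3.14, -0.002, 3.141]
ft_force: [0.4, -0.1, -0.7]
finger_gap: 0.0856
finger_force: 0.0
```

Request:
play_rows --pt "0 0 0 0 0.3 -0.4 1" --pt "0 0 0 0 0.8 -0.6 1" --pt "0 0 0 0 1 -0.6 1"

```text
clock: 8.85
tool_pos: [0.481, -0.2052, 0.171]
eef_rot: [-3.14, 0.004, -3.14]
ft_force: [-0.1, -0.1, 0.5]
finger_gap: 0.0852
finger_force: 0.0
```

Request:
play_rows --pt "0 0 -0.05 0.04 0.5 0 1" --pt "0 0 -0.107 0.04 0.87 0 1" --pt "0 0 -0.107 0.04 0.87 0 1" --pt "0 0 -0.107 0.04 0.87 0 1" --pt "0 0 -0.107 0.04 0.87 0 1"

```text
clock: 9.48
tool_pos: [0.476, -0.1206, 0.1681]
eef_rot: [-3.141, -0.0, -2.808]
ft_force: [0.2, -0.2, 0.6]
finger_gap: 0.0852
finger_force: 0.0
```

```bash
python3 - <<'E'
from h import *
goto(.4757,-.119,.055,199.3)
s=cams.grab_frame("scene");A=crop(s,125,150,150,130,5)
cv2.imwrite("pics/c5.png",A[:600,:800])
E
```

```text
pos [ 0.476  -0.1206  0.1681] yaw -160.89 rot [-3.1414 -0.0002 -2.8081] j [-0.3771  0.2385 -0.2792  1.0532 -0.0003 -0.7107] 
 shift [-0.0021  0.0158  1.1307] turnz -0.0011 gap 0.0852 F 0.0 [ 0.2108 -0.2295  0.6464] t 9.475
```

View pics/c5.png

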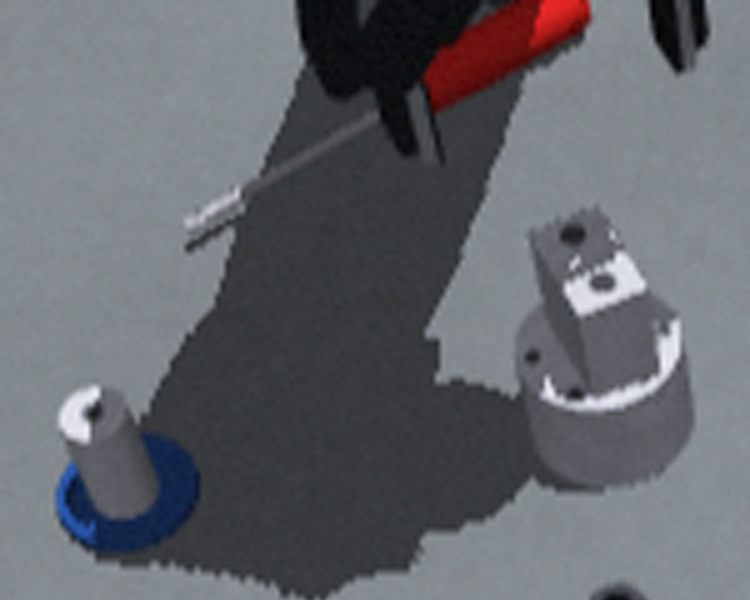

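The pin stands upright in its tray, top at crop (92,411), and the fingers straddle the oblong.

Request:
play_rows --pt "0 0 -0.001 0 0.01 0.3 1" --pt "0 0 -0.001 0 0.01 0.7 1" --pt "0 0 -0.001 0 0.01 0.7 1" --pt "0 0 -0.001 0 0.01 0.7 1"

```text
clock: 10.02
tool_pos: [0.4761, -0.1192, 0.0993]
eef_rot: [-3.141, 0.001, -2.804]
ft_force: [0.0, -0.0, 0.8]
finger_gap: 0.0857
finger_force: 0.0
```

```bash
python3 - <<'E'
from h import *
goto(.4757,-.119,.055,199.3)
s=cams.grab_frame("scene"); print("pin",at(s,92/5+125-.4,411/5+150-.4,.053))
E
```

```text
pos [ 0.4761 -0.1192  0.0993] yaw -160.64 rot [-3.1411  0.0006 -2.8036] j [-0.3746  0.2938 -0.3965  0.8797  0.     -0.7125] 
 shift [0.0035 0.0029 0.4427] turnz 0.0003 gap 0.0857 F 0.0 [ 0.0341 -0.0357  0.7547] t 10.025
pin [ 0.4779 -0.3075  0.053 ]
```

Request:
play_rows --pt "0 0 0 0 0 0.25 1" --pt "0 0 0 0 0 0.44 1" --pt "0 0 0 0 0 0.44 1" --pt "0 0 0 0 0 0.44 0.5" --pt "0 0 0 0 0 0.44 0.2" --pt "0 0 0 0 0 0.44 0.1" --pt "0 0 0 0 0 0.44 0" --pt "0 0 0 0 0 0.44 0" --pt "0 0 0 0 0 0.44 0"

```text
clock: 11.2
tool_pos: [0.4764, -0.1188, 0.0551]
eef_rot: [-3.141, 0.001, -2.803]
ft_force: [-1.2, 0.1, 5.7]
finger_gap: 0.0275
finger_force: 59.6
```

Request:
play_rows --pt "0 0 0 0 0 -0.1 0" --pt "0 0 0 0 0 -0.4 0" --pt "0 0 0 0 0 -0.7 0" --pt "0 0 0 0 0 -0.7 0"

```text
clock: 11.7
tool_pos: [0.4773, -0.1192, 0.1265]
eef_rot: [-3.139, 0.003, -2.803]
ft_force: [0.6, -0.8, -2.6]
finger_gap: 0.0274
finger_force: 59.1
```

```bash
python3 - <<'E'
from h import *
goto(.664,-.226,.125,186.2)
E
```

```text
pos [ 0.4773 -0.1192  0.1265] yaw -160.58 rot [-3.1387  0.0034 -2.8027] j [-0.3737  0.2677 -0.3547  0.9438  0.     -0.7126] 
 shift [-1.4057 -1.6284  0.0148] turnz 0.0734 gap 0.0274 F 59.143184423446655 [ 0.5786 -0.7662 -2.619 ] t 11.7
```

Request:
play_rows --pt "0 0 0 -0.3 -0.35 0 0" --pt "0 0 0 -0.7 -0.81 0 0" --pt "0 0 0 -0.7 -0.81 0 0"

```text
clock: 12.08
tool_pos: [0.5713, -0.1737, 0.1216]
eef_rot: [-3.141, -0.0, -2.804]
ft_force: [-0.3, 0.1, -1.8]
finger_gap: 0.0271
finger_force: 59.7
```

Request:
play_rows --pt "0 0 0.03 -0.3 -0.35 0 0" --pt "0 0 0.0734 -0.6 -0.7 0 0" --pt "0 0 0.0734 -0.7 -0.81 0 0" --pt "0 0 0.0734 -0.7 -0.81 0 0" --pt "0 0 0.0734 -0.7 -0.81 0 0"

```text
clock: 12.7
tool_pos: [0.66, -0.2238, 0.1233]
eef_rot: [3.14, -0.002, -3.033]
ft_force: [0.5, 0.4, -2.3]
finger_gap: 0.0269
finger_force: 59.6
```

```bash
python3 - <<'E'
from h import *
goto(.664,-.226,.025,186.2)
E
```

```text
pos [ 0.66   -0.2238  0.1233] yaw -173.78 rot [ 3.14   -0.0023 -3.033 ] j [-0.418   0.6779  0.2962  1.1918  0.0002 -0.5266] 
 shift [-0.0375 -0.0258  0.983 ] turnz 0.0001 gap 0.0269 F 59.60008263587952 [ 0.487   0.3509 -2.2819] t 12.7
```

Request:
play_rows --pt "0 0 0 -0.037 -0.026 0.1 0" --pt "0 0 0 -0.037 -0.026 0.5 0" --pt "0 0 0 -0.037 -0.026 0.9 0" --pt "0 0 0 -0.037 -0.026 0.98 0" --pt "0 0 0 -0.037 -0.026 0.98 0" --pt "0 0 0 -0.037 -0.026 0.98 0"

```text
clock: 13.45
tool_pos: [0.667, -0.2276, 0.0286]
eef_rot: [-3.14, 0.003, -3.033]
ft_force: [0.3, 0.0, -0.3]
finger_gap: 0.0273
finger_force: 59.6
```

```bash
python3 - <<'E'
from h import *
goto(.664,-.226,.009,186.2)
E
```

```text
pos [ 0.667  -0.2276  0.0286] yaw -173.79 rot [-3.1398  0.0033 -3.0333] j [-0.4188  0.7479  0.1736  0.9927  0.0001 -0.5271] 
 shift [0.0281 0.019  0.1958] turnz 0.0 gap 0.0273 F 59.58789646625519 [ 0.2592  0.0319 -0.3225] t 13.45
```

Request:
play_rows --pt "0 0 0 0 0 0.06 0" --pt "0 0 0 0 0 0.12 0" --pt "0 0 0 0 0 0.16 0" --pt "0 0 0 0 0 0.16 0" --pt "0 0 0 0 0 0.16 0"

```text
clock: 14.08
tool_pos: [0.6654, -0.2269, 0.0103]
eef_rot: [3.141, -0.0, -3.033]
ft_force: [0.4, -1.1, -1.7]
finger_gap: 0.0275
finger_force: 59.6
```

```bash
python3 - <<'E'
from h import *
goto(.664,-.226,.009,186.2)
E
```

```text
pos [ 0.6654 -0.2269  0.0103] yaw -173.8 rot [ 3.1414 -0.     -3.0333] j [-0.4189  0.7635  0.1528  0.9603  0.0001 -0.5271] 
 shift [0.0133 0.0107 0.0125] turnz 0.0 gap 0.0275 F 59.58893358707428 [ 0.423  -1.0746 -1.6543] t 14.075
```

Request:
play_rows --pt "0 0 0 0 0 0.015 0" --pt "0 0 0 0 0 0.015 0.4" --pt "0 0 0 0 0 0.015 0.7" --pt "0 0 0 0 0 0.015 1" --pt "0 0 0 0 0 -0.1 1" --pt "0 0 0 0 0 -0.5 1" --pt "0 0 0 0 0 -1 1"

```text
clock: 14.95
tool_pos: [0.6646, -0.2266, 0.1109]
eef_rot: [3.14, -0.002, -3.033]
ft_force: [0.5, -0.1, 0.5]
finger_gap: 0.0855
finger_force: 0.0
```

Request:
play_rows --pt "0 0 0 0.1 0.2 -0.4 1" --pt "0 0 0 0.25 0.6 -0.5 1" --pt "0 0 0 0.385 0.875 -0.5 1"

```text
clock: 15.32
tool_pos: [0.6185, -0.1433, 0.1633]
eef_rot: [-3.14, 0.004, -3.033]
ft_force: [-0.3, -0.2, 0.8]
finger_gap: 0.0853
finger_force: 0.0
```

Request:
play_rows --pt "0 0 0 0.2 0.45 0 1" --pt "0 0 0 0.385 0.875 0 1"

```text
clock: 15.58
tool_pos: [0.5695, -0.0602, 0.1614]
eef_rot: [-3.141, 0.002, -3.034]
ft_force: [0.9, 0.1, 0.0]
finger_gap: 0.0855
finger_force: 0.0
```

Request:
play_rows --pt "0 0 0 0.2 0.45 0 1" --pt "0 0 0 0.385 0.875 0 1"

```text
clock: 15.82
tool_pos: [0.5216, 0.0228, 0.1614]
eef_rot: [3.142, 0.002, -3.033]
ft_force: [1.5, 0.4, 0.3]
finger_gap: 0.0849
finger_force: 0.0
```

Request:
play_rows --pt "0 0 -0.04 0.2 0.45 0 1" --pt "0 0 -0.0744 0.385 0.875 0 1" --pt "0 0 -0.0744 0.385 0.875 0 1" --pt "0 0 -0.0744 0.385 0.875 0 1" --pt "0 0 -0.0744 0.385 0.875 0 1"

```text
clock: 16.45
tool_pos: [0.4755, 0.1035, 0.1607]
eef_rot: [-3.141, 0.001, -2.801]
ft_force: [0.5, -1.3, 0.4]
finger_gap: 0.0852
finger_force: 0.0
```

```bash
python3 - <<'E'
from h import *
goto(.4742,.104,.1,199.6)
s=cams.grab_frame("scene");A=crop(s,160,270,70,90,6);B=crop(s,310,120,110,160,3.4)
h=max(len(A),len(B)); pad=lambda I:cv2.copyMakeBorder(I,0,h-len(I),0,0,cv2.BORDER_CONSTANT)
cv2.imwrite("pics/c6.png",np.hstack([pad(A),pad(B)])[:600,:800])
E
```

```text
pos [0.4755 0.1035 0.1607] yaw -160.51 rot [-3.1411  0.001  -2.8015] j [ 0.084   0.234  -0.3052  1.0305 -0.0002 -0.2561] 
 shift [0.0105 0.009  0.6068] turnz -0.0006 gap 0.0852 F 0.0 [ 0.4829 -1.3051  0.3987] t 16.45
```

View pics/c6.png

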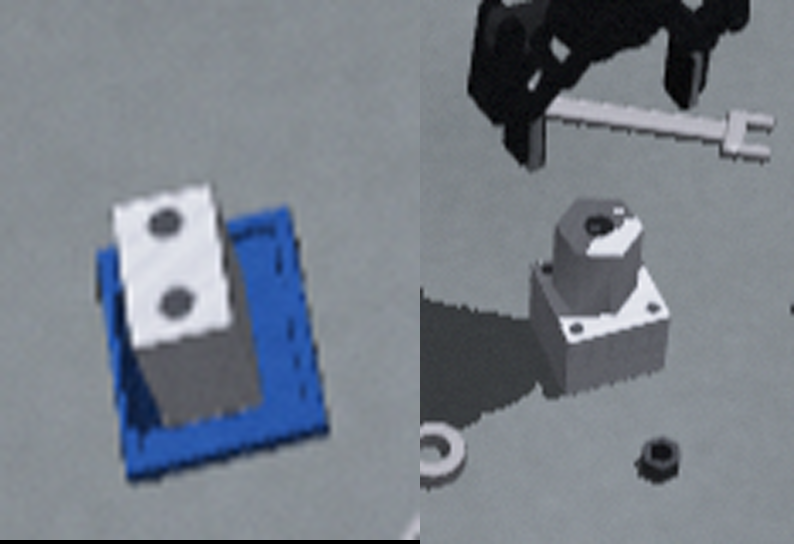

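The oblong stands inside its tray (holes at crop (165,222) and (178,302)), and the fingers straddle the hex.

Request:
play_rows --pt "0 0 0 0.01 0.009 0.2 1" --pt "0 0 0 0.01 0.009 0.6 1" --pt "0 0 0 0.01 0.009 0.6 1" --pt "0 0 0 0.01 0.009 0.6 1"

```text
clock: 17.0
tool_pos: [0.4739, 0.1045, 0.1012]
eef_rot: [-3.142, 0.0, -2.801]
ft_force: [0.2, -0.5, -0.6]
finger_gap: 0.0854
finger_force: 0.0
```

```bash
python3 - <<'E'
from h import *
goto(.4742,.104,.055,199.6)
s=cams.grab_frame("scene"); print("obl",at(s,171/6+160-.4,261.5/6+270-.4,.053))
E
```

```text
pos [0.4739 0.1045 0.1012] yaw -160.46 rot [-3.1415  0.0005 -2.8006] j [ 0.0861  0.2822 -0.4073  0.8808  0.0001 -0.2549] 
 shift [-0.0009 -0.0053  0.4616] turnz -0.0003 gap 0.0854 F 0.0 [ 0.2428 -0.4596 -0.5848] t 17.0
obl [ 0.6646 -0.2281  0.053 ]
```

Oblong within 3 mm of its tray centre. Now I grasp the hex and lift it.

Request:
play_rows --pt "0 0 0 0 -0.005 0.25 1" --pt "0 0 0 0 -0.005 0.46 1" --pt "0 0 0 0 -0.005 0.46 1" --pt "0 0 0 0 -0.005 0.46 0.6" --pt "0 0 0 0 -0.005 0.46 0.4" --pt "0 0 0 0 -0.005 0.46 0.2" --pt "0 0 0 0 -0.005 0.46 0" --pt "0 0 0 0 -0.005 0.46 0" --pt "0 0 0 0 -0.005 0.46 0"

```text
clock: 18.18
tool_pos: [0.4747, 0.1046, 0.0556]
eef_rot: [-3.141, 0.003, -2.8]
ft_force: [-0.8, 0.3, 6.1]
finger_gap: 0.0415
finger_force: 61.0
```

Request:
play_rows --pt "0 0 0 0 0 -0.1 0" --pt "0 0 0 0 0 -0.4 0" --pt "0 0 0 0 0 -0.7 0" --pt "0 0 0 0 0 -0.7 0"

```text
clock: 18.68
tool_pos: [0.4754, 0.1046, 0.1266]
eef_rot: [-3.14, 0.005, -2.8]
ft_force: [-0.4, 0.0, -2.1]
finger_gap: 0.0413
finger_force: 60.7
```

```bash
python3 - <<'E'
from h import *
goto(.628,.2273,.125,199.6)
# hex tray orientation from the top view
f=cams.grab_frame("top");g=f["img"].astype(int); m=((g[:,:,2]-g[:,:,0]>40)).astype(np.uint8)
for c in cv2.findContours(m,0,1)[0]:
    x,y=c[:,0].mean(0)
    if abs(x-223)<8 and abs(y-217)<8:
        P=np.array([at(f,*p,.006)[:2] for p in c[:,0]],np.float32)*1000
        w=[np.ptp(P@[np.cos(a),np.sin(a)]) for a in np.radians(range(0,180,5))]; print(list(zip(range(0,180,5),np.round(w))))
E
```

```text
pos [0.4754 0.1046 0.1266] yaw -160.4 rot [-3.1404  0.0048 -2.7996] j [ 0.0861  0.2577 -0.3681  0.9401  0.0001 -0.2559] 
 shift [-1.8491  0.6442  0.016 ] turnz -0.0 gap 0.0413 F 60.73860727250576 [-0.3736  0.0186 -2.0939] t 18.675
```

Request:
play_rows --pt "0 0 0 -0.4 0.14 0 0" --pt "0 0 0 -0.85 0.3 0 0" --pt "0 0 0 -0.925 0.322 0 0"

```text
clock: 19.1
tool_pos: [0.5509, 0.1671, 0.1224]
eef_rot: [3.141, -0.001, -2.798]
ft_force: [0.0, 0.2, -1.4]
finger_gap: 0.0414
finger_force: 60.8
```

Request:
play_rows --pt "0 0 0.033 -0.4 0.14 0 0" --pt "0 0 0.033 -0.8 0.28 0 0" --pt "0 0 0.033 -0.925 0.322 0 0" --pt "0 0 0.033 -0.925 0.322 0 0" --pt "0 0 0.033 -0.925 0.322 0 0"

```text
clock: 19.73
tool_pos: [0.6246, 0.2262, 0.1233]
eef_rot: [-3.141, -0.003, -2.904]
ft_force: [-0.0, -0.2, -2.1]
finger_gap: 0.0413
finger_force: 60.8
```

```bash
python3 - <<'E'
from h import *
goto(.628,.2273,.025,193.6)
E
```

```text
pos [0.6246 0.2262 0.1233] yaw -166.37 rot [-3.1413 -0.0029 -2.9038] j [ 0.2521  0.6077  0.1708  1.1368 -0.0002  0.0143] 
 shift [-0.0356  0.0029  0.9825] turnz 0.0001 gap 0.0413 F 60.84895569831133 [-0.0089 -0.1743 -2.1392] t 19.725
```

Request:
play_rows --pt "0 0 0 -0.025 0.003 0.1 0" --pt "0 0 0 -0.025 0.003 0.5 0" --pt "0 0 0 -0.025 0.003 0.9 0" --pt "0 0 0 -0.025 0.003 0.98 0" --pt "0 0 0 -0.025 0.003 0.98 0" --pt "0 0 0 -0.025 0.003 0.98 0"

```text
clock: 20.48
tool_pos: [0.6301, 0.2284, 0.0285]
eef_rot: [3.141, 0.004, -2.903]
ft_force: [0.8, 0.5, -2.3]
finger_gap: 0.0412
finger_force: 60.9
```

Request:
play_rows --pt "0 0 0 0 0 0.06 0" --pt "0 0 0 0 0 0.12 0" --pt "0 0 0 0 0 0.14 0" --pt "0 0 0 0 0 0.14 0" --pt "0 0 0 0 0 0.14 0"

```text
clock: 21.1
tool_pos: [0.6286, 0.2281, 0.0124]
eef_rot: [3.142, 0.0, -2.903]
ft_force: [-0.5, -0.0, -2.0]
finger_gap: 0.0414
finger_force: 60.9
```

```bash
python3 - <<'E'
from h import *
goto(.628,.2273,.0095,193.6)
E
```

```text
pos [0.6286 0.2281 0.0124] yaw -166.34 rot [ 3.1415  0.0002 -2.9032] j [0.2532 0.6963 0.0284 0.9026 0.0001 0.0149] 
 shift [ 0.0076 -0.0061  0.029 ] turnz 0.0003 gap 0.0414 F 60.87476546410471 [-0.4866 -0.0459 -2.0343] t 21.1
```

Request:
play_rows --pt "0 0 0 0 0 0.03 0" --pt "0 0 0 0 0 0.03 0" --pt "0 0 0 0 0 0.03 0.6" --pt "0 0 0 0 0 0.03 0.8" --pt "0 0 0 0 0 0.03 0.8" --pt "0 0 0 0 0 -0.1 0.8" --pt "0 0 0 0 0 -0.5 0.8" --pt "0 0 0 0 0 -1 0.8" --pt "0 0 0 0 0 -1 0.8"

```text
clock: 22.22
tool_pos: [0.6325, 0.2291, 0.119]
eef_rot: [3.141, 0.011, -2.903]
ft_force: [0.7, 0.6, 0.2]
finger_gap: 0.0683
finger_force: 0.0
```

Request:
play_rows --pt "0 0 0 0.4 -0.2 0 1" --pt "0 0 0 0.87 -0.415 0 1"

```text
clock: 22.48
tool_pos: [0.5534, 0.1667, 0.1122]
eef_rot: [-3.141, 0.001, -2.903]
ft_force: [0.0, -0.7, 0.2]
finger_gap: 0.0853
finger_force: 0.0
```

Request:
play_rows --pt "0 0 0.023 0.4 -0.2 0 1" --pt "0 0 0.023 0.87 -0.415 0 1" --pt "0 0 0.023 0.87 -0.415 0 1" --pt "0 0 0.023 0.87 -0.415 0 1" --pt "0 0 0.023 0.87 -0.415 0 1"

```text
clock: 23.1
tool_pos: [0.4807, 0.1068, 0.1128]
eef_rot: [3.142, 0.002, -2.975]
ft_force: [0.2, -0.5, -0.0]
finger_gap: 0.0854
finger_force: 0.0
```

```bash
python3 - <<'E'
from h import *
goto(.478,.1064,.05,189.4)
s=cams.grab_frame("scene");A=crop(s,405,210,75,95,5);B=crop(s,320,165,80,90,5)
h=max(len(A),len(B)); pad=lambda I:cv2.copyMakeBorder(I,0,h-len(I),0,0,cv2.BORDER_CONSTANT)
cv2.imwrite("pics/c7.png",np.hstack([pad(A),pad(B)])[:600,:800])
E
```

```text
pos [0.4807 0.1068 0.1128] yaw -170.45 rot [ 3.1416  0.0021 -2.975 ] j [ 0.0896  0.2828 -0.3729  0.913   0.0002 -0.077 ] 
 shift [0.0272 0.0006 0.6276] turnz 0.0008 gap 0.0854 F 0.0 [ 0.1643 -0.528  -0.0272] t 23.1
```

View pics/c7.png

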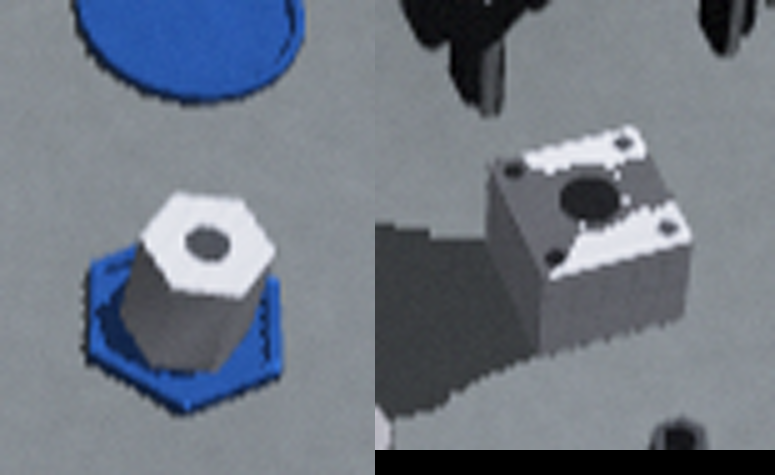

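The hex stands in its tray (hole at crop (208,243)). The square's hole is at (590,200) and its top corners at (488,168), (638,126), (692,238) and (545,280).

```bash
python3 - <<'E'
from h import *
s=cams.grab_frame("scene"); print("hex",at(s,208/5+405-.4,243/5+210-.4,.053))
g=lambda u,v:at(s,(u-375)/5+320-.4,v/5+165-.4,.05)[:2]*1000
q=np.array([g(*p) for p in((488,168),(638,126),(692,238),(545,280))]);e=np.roll(q,-1,0)-q
print("sq",g(590,200),q.mean(0),np.linalg.norm(e,axis=1),np.degrees(np.arctan2(e[:,1],e[:,0]))%90)
goto(.478,.1064,.02,189.4)
E
```

```text
hex [0.6279 0.2275 0.053 ]
sq [477.2668 106.9962] [478.2887 107.0821] [63.6302 60.2999 60.491  59.8499] [10.8379  7.4789 10.5085 10.4618]
pos [0.4804 0.1068 0.1126] yaw -170.44 rot [ 3.1416  0.0014 -2.9748] j [ 0.0897  0.283  -0.3732  0.9132  0.0001 -0.0771] 
 shift [0.0241 0.     0.9256] turnz 0.0009 gap 0.0855 F 0.0 [ 0.7942 -0.2959  0.1744] t 23.2
```

Request:
play_rows --pt "0 0 0 0.026 0 0 1" --pt "0 0 0 0.026 0 0.3 1" --pt "0 0 0 0.026 0 0.4 1" --pt "0 0 0 0.026 0 0.4 1" --pt "0 0 0 0.026 0 0.4 1"

```text
clock: 23.82
tool_pos: [0.4771, 0.1059, 0.073]
eef_rot: [-3.142, 0.001, -2.975]
ft_force: [-0.3, -1.8, 0.5]
finger_gap: 0.0852
finger_force: 0.0
```

```bash
python3 - <<'E'
from h import *
goto(.4778,.1068,.010,189.6)
E
```

```text
pos [0.4771 0.1059 0.073 ] yaw -170.48 rot [-3.1416  0.0011 -2.9754] j [ 0.0886  0.3175 -0.4405  0.8118  0.0001 -0.0776] 
 shift [-0.0088  0.0073  0.63  ] turnz -0.0004 gap 0.0852 F 0.0 [-0.3398 -1.7937  0.4597] t 23.825
```

Request:
play_rows --pt "0 0 0 -0.005 0.005 0.2 1" --pt "0 0 0 -0.005 0.005 0.45 1" --pt "0 0 0 -0.005 0.005 0.62 1" --pt "0 0 0 -0.005 0.005 0.62 1" --pt "0 0 0 -0.005 0.005 0.62 0.8" --pt "0 0 0 -0.005 0.005 0.62 0.7" --pt "0 0 0 -0.005 0.005 0.62 0.5" --pt "0 0 0 -0.005 0.005 0.62 0.3" --pt "0 0 0 -0.005 0.005 0.62 0" --pt "0 0 0 -0.005 0.005 0.62 0"

```text
clock: 25.08
tool_pos: [0.4782, 0.1068, 0.0118]
eef_rot: [3.141, 0.003, -2.975]
ft_force: [-1.1, -0.2, 7.3]
finger_gap: 0.0614
finger_force: 66.5
```

Request:
play_rows --pt "0 0 0 0 0 -0.1 0" --pt "0 0 0 0 0 -0.4 0" --pt "0 0 0 0 0 -0.7 0" --pt "0 0 0 0 0 -0.7 0" --pt "0 0 0 0 0 -0.7 0"

```text
clock: 25.7
tool_pos: [0.4761, 0.1063, 0.0795]
eef_rot: [3.141, -0.001, -2.976]
ft_force: [-0.5, 0.7, -3.5]
finger_gap: 0.0613
finger_force: 66.7
```

```bash
python3 - <<'E'
from h import *
goto(.660,-.0085,.08,166.4)
E
```

```text
pos [0.4761 0.1063 0.0795] yaw -170.49 rot [ 3.1415 -0.0012 -2.9756] j [ 0.0896  0.3106 -0.431   0.8304 -0.     -0.0765] 
 shift [-1.6239 -1.4362 -0.0054] turnz 0.1284 gap 0.0613 F 66.70254707336426 [-0.5114  0.6536 -3.5123] t 25.7
```

Request:
play_rows --pt "0 0 0.03 -0.35 -0.3 0 0" --pt "0 0 0.06 -0.75 -0.66 0 0" --pt "0 0 0.06 -0.81 -0.717 0 0"

```text
clock: 26.08
tool_pos: [0.5709, 0.0471, 0.0787]
eef_rot: [-3.141, 0.001, 3.116]
ft_force: [-0.5, 0.0, -4.1]
finger_gap: 0.0608
finger_force: 66.6
```

```bash
python3 - <<'E'
from h import *
goto(.660,-.0085,.08,166.4)
E
```

```text
pos [0.5709 0.0471 0.0787] yaw 178.56 rot [-3.1411  0.0005  3.1164] j [-0.0281  0.4613 -0.1997  0.9093 -0.0005 -0.0029] 
 shift [-0.9047 -0.5336 -0.0135] turnz 0.0675 gap 0.0608 F 66.59353137016296 [-0.5352  0.0441 -4.0883] t 26.075
```

Request:
play_rows --pt "0 0 0.03 -0.4 -0.24 0 0" --pt "0 0 0.0675 -0.8 -0.47 0 0" --pt "0 0 0.0675 -0.905 -0.534 0 0" --pt "0 0 0.0675 -0.905 -0.534 0 0" --pt "0 0 0.0675 -0.905 -0.534 0 0" --pt "0 0 0.0675 -0.905 -0.534 0 0"

```text
clock: 26.82
tool_pos: [0.6565, -0.0054, 0.0801]
eef_rot: [3.142, -0.001, 2.908]
ft_force: [-1.0, -0.6, -2.7]
finger_gap: 0.0618
finger_force: 66.7
```

```bash
python3 - <<'E'
from h import *
goto(.660,-.0085,.03,166.4)
E
```

```text
pos [ 0.6565 -0.0054  0.0801] yaw 166.64 rot [ 3.1415 -0.0015  2.9085] j [-0.1048  0.6178  0.0728  1.0273  0.0002  0.1283] 
 shift [-0.0413 -0.0225  0.5013] turnz 0.0013 gap 0.0618 F 66.71989917755127 [-1.0408 -0.5592 -2.6632] t 26.825
```

Request:
play_rows --pt "0 0 0.001 -0.03 -0.02 0.1 0" --pt "0 0 0.001 -0.03 -0.02 0.3 0" --pt "0 0 0.001 -0.03 -0.02 0.5 0" --pt "0 0 0.001 -0.03 -0.02 0.5 0" --pt "0 0 0.001 -0.03 -0.02 0.5 0" --pt "0 0 0.001 -0.03 -0.02 0.5 0"

```text
clock: 27.58
tool_pos: [0.6613, -0.0091, 0.0315]
eef_rot: [3.141, 0.002, 2.904]
ft_force: [-0.2, 0.4, -3.2]
finger_gap: 0.0613
finger_force: 66.7
```

```bash
python3 - <<'E'
from h import *
goto(.660,-.0085,.0155,166.4)
E
```

```text
pos [ 0.6613 -0.0091  0.0315] yaw 166.39 rot [3.1413 0.0021 2.904 ] j [-0.1096  0.6635  0.0209  0.926   0.0001  0.128 ] 
 shift [0.0139 0.0023 0.1598] turnz -0.0001 gap 0.0613 F 66.69741868972778 [-0.2299  0.4145 -3.1873] t 27.575
```

Request:
play_rows --pt "0 0 0 0.005 0 0.06 0" --pt "0 0 0 0.005 0 0.12 0" --pt "0 0 0 0.005 0 0.15 0" --pt "0 0 0 0.005 0 0.15 0" --pt "0 0 0 0.005 0 0.15 0" --pt "0 0 0 0.005 0 0.15 0"

```text
clock: 28.32
tool_pos: [0.6598, -0.0088, 0.0152]
eef_rot: [3.142, -0.0, 2.904]
ft_force: [-0.6, 0.4, -3.3]
finger_gap: 0.0612
finger_force: 66.9
```

```bash
python3 - <<'E'
from h import *
goto(.660,-.0085,.0155,166.4)
E
```

```text
pos [ 0.6598 -0.0088  0.0152] yaw 166.38 rot [ 3.1415 -0.0001  2.9039] j [-0.1095  0.6779  0.0011  0.8941  0.0001  0.1281] 
 shift [-0.0011  0.0038 -0.0035] turnz -0.0001 gap 0.0612 F 66.9223165512085 [-0.6206  0.3648 -3.299 ] t 28.325
```

Request:
play_rows --pt "0 0 0 0 0 0 0.8" --pt "0 0 0 0 0 0 0.9" --pt "0 0 0 0 0 0 1" --pt "0 0 0 0 0 0 1" --pt "0 0 0 0 0 -0.1 1" --pt "0 0 0 0 0 -0.5 1" --pt "0 0 0 0 0 -0.95 1" --pt "0 0 0 0 0 -0.95 1"

```text
clock: 29.32
tool_pos: [0.6636, -0.0092, 0.1161]
eef_rot: [3.14, 0.01, 2.904]
ft_force: [-0.3, 1.1, 1.1]
finger_gap: 0.0853
finger_force: 0.0
```

Request:
play_rows --pt "0 0 0 0.4 -0.4 0 1" --pt "0 0 0 0.77 -0.763 0 1"

```text
clock: 29.58
tool_pos: [0.5658, -0.0653, 0.1099]
eef_rot: [-3.141, -0.0, 2.905]
ft_force: [-0.3, -1.2, 0.1]
finger_gap: 0.0853
finger_force: 0.0
```

Request:
play_rows --pt "0 0 0 0.4 -0.4 0 1" --pt "0 0 0 0.77 -0.763 0 1" --pt "0 0 0 0.77 -0.763 0 1" --pt "0 0 0 0.77 -0.763 0 1" --pt "0 0 0 0.77 -0.763 0 1"

```text
clock: 30.2
tool_pos: [0.4756, -0.1207, 0.1105]
eef_rot: [3.141, 0.001, 2.905]
ft_force: [0.4, -0.3, -0.6]
finger_gap: 0.0854
finger_force: 0.0
```

```bash
python3 - <<'E'
from h import *
goto(.4742,-.120,.07,166.4)
s=cams.grab_frame("scene");A=crop(s,280,245,80,95,5);B=crop(s,205,165,80,90,5)
h=max(len(A),len(B)); pad=lambda I:cv2.copyMakeBorder(I,0,h-len(I),0,0,cv2.BORDER_CONSTANT)
cv2.imwrite("pics/c8.png",np.hstack([pad(A),pad(B)])[:600,:800])
E
```

```text
pos [ 0.4756 -0.1207  0.1105] yaw 166.45 rot [3.1415 0.0013 2.9051] j [-0.378   0.2824 -0.38    0.9072  0.0003 -0.1415] 
 shift [0.0154 0.0031 0.4049] turnz 0.0003 gap 0.0854 F 0.0 [ 0.4055 -0.2601 -0.57  ] t 30.2
```

View pics/c8.png

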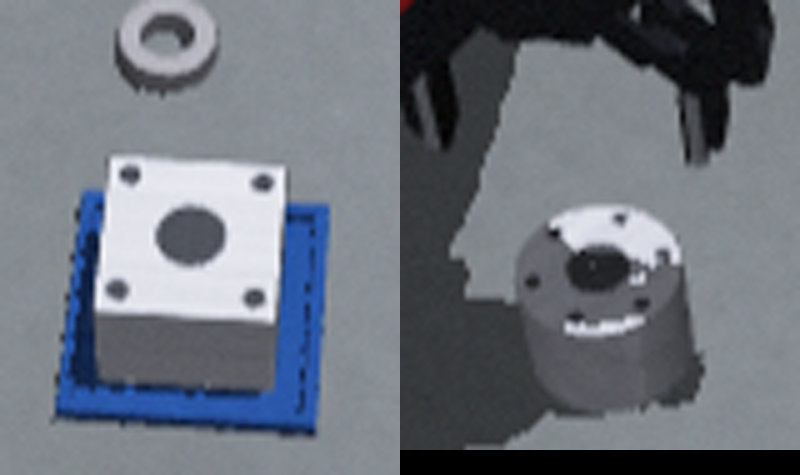

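The square sits in its tray (hole at crop (190,236)). The round block's hole is at (600,268), with the fingers straddling it.

```bash
python3 - <<'E'
from h import *
s=cams.grab_frame("scene"); print("sq",at(s,190/5+280-.4,236/5+245-.4,.053),"round",at(s,200/5+205-.4,268/5+165-.4,.05))
E
```

```text
sq [ 0.6592 -0.0099  0.053 ] round [ 0.4738 -0.1202  0.05  ]
```

Request:
play_rows --pt "0 0 0 0.015 0.005 0.2 1" --pt "0 0 0 0.015 0.005 0.4 1" --pt "0 0 0 0.015 0.005 0.4 1" --pt "0 0 0 0.015 0.005 0.4 1"

```text
clock: 30.8
tool_pos: [0.4736, -0.12, 0.0708]
eef_rot: [3.142, 0.001, 2.905]
ft_force: [-0.0, -0.3, -0.2]
finger_gap: 0.0853
finger_force: 0.0
```

```bash
python3 - <<'E'
from h import *
goto(.474,-.1202,.010,166.4)
E
```

```text
pos [ 0.4736 -0.12    0.0708] yaw 166.42 rot [3.1416 0.0005 2.9046] j [-0.3781  0.3201 -0.4434  0.8067  0.0001 -0.1411] 
 shift [-0.0047 -0.0011  0.6076] turnz 0.0001 gap 0.0853 F 0.0 [-0.0424 -0.2786 -0.1857] t 30.8
```

Request:
play_rows --pt "0 0 0 0 0 0.2 1" --pt "0 0 0 0 0 0.45 1" --pt "0 0 0 0 0 0.6 1" --pt "0 0 0 0 0 0.6 1" --pt "0 0 0 0 0 0.6 0.8" --pt "0 0 0 0 0 0.6 0.7" --pt "0 0 0 0 0 0.6 0.5" --pt "0 0 0 0 0 0.6 0.3" --pt "0 0 0 0 0 0.6 0" --pt "0 0 0 0 0 0.6 0"

```text
clock: 32.05
tool_pos: [0.4743, -0.1204, 0.0118]
eef_rot: [3.141, 0.003, 2.904]
ft_force: [-0.1, 0.8, 6.2]
finger_gap: 0.0629
finger_force: 65.4
```

Request:
play_rows --pt "0 0 0 0 0 -0.1 0" --pt "0 0 0 0 0 -0.4 0" --pt "0 0 0 0 0 -0.7 0" --pt "0 0 0 0 0 -0.7 0" --pt "0 0 0 0 0 -0.7 0"

```text
clock: 32.67
tool_pos: [0.4722, -0.1199, 0.0795]
eef_rot: [3.141, -0.001, 2.904]
ft_force: [-0.2, -0.4, -3.6]
finger_gap: 0.0624
finger_force: 66.8
```

```bash
python3 - <<'E'
from h import *
goto(.4848,.2726,.08,166.4)
E
```

```text
pos [ 0.4722 -0.1199  0.0795] yaw 166.38 rot [ 3.1414 -0.0011  2.9039] j [-0.3789  0.3094 -0.4327  0.8298  0.     -0.1412] 
 shift [ 0.802   3.8438 -0.0051] turnz -0.0001 gap 0.0624 F 66.78707957267761 [-0.2355 -0.4058 -3.5537] t 32.675
```

Request:
play_rows --pt "0 0 0 0.08 0.4 0 0" --pt "0 0 0 0.18 0.85 0 0" --pt "0 0 0 0.2 0.96 0 0"

```text
clock: 33.05
tool_pos: [0.4738, -0.0197, 0.0784]
eef_rot: [3.141, -0.005, 2.907]
ft_force: [0.1, -0.0, -2.7]
finger_gap: 0.0627
finger_force: 67.4
```

Request:
play_rows --pt "0 0 0 0.1 0.48 0 0" --pt "0 0 0 0.2 0.96 0 0"

```text
clock: 33.3
tool_pos: [0.4786, 0.0764, 0.0791]
eef_rot: [-3.141, -0.002, 2.902]
ft_force: [0.5, -0.3, -4.1]
finger_gap: 0.0629
finger_force: 67.6
```

Request:
play_rows --pt "0 0 0 0.1 0.48 0 0" --pt "0 0 0 0.2 0.96 0 0"

```text
clock: 33.55
tool_pos: [0.4817, 0.1747, 0.079]
eef_rot: [-3.14, -0.001, 2.903]
ft_force: [1.1, -0.1, -3.4]
finger_gap: 0.0628
finger_force: 67.6
```

Request:
play_rows --pt "0 0 0 0.1 0.48 0 0" --pt "0 0 0 0.18 0.85 0 0" --pt "0 0 0 0.2 0.96 0 0" --pt "0 0 0 0.2 0.96 0 0" --pt "0 0 0 0.2 0.96 0 0" --pt "0 0 0 0.2 0.96 0 0"

```text
clock: 34.3
tool_pos: [0.4855, 0.2707, 0.0801]
eef_rot: [-3.141, -0.0, 2.902]
ft_force: [-0.2, -0.1, -3.3]
finger_gap: 0.0625
finger_force: 67.8
```

```bash
python3 - <<'E'
from h import *
goto(.4848,.2726,.03,166.4)
E
```

```text
pos [0.4855 0.2707 0.0801] yaw 166.29 rot [-3.141  -0.0003  2.9023] j [ 0.3947  0.4304 -0.2455  0.8955 -0.0003  0.634 ] 
 shift [0.0113 0.0168 0.5015] turnz -0.0006 gap 0.0625 F 67.79786109924316 [-0.1534 -0.1462 -3.3189] t 34.3
```

Request:
play_rows --pt "0 0 0 0.01 0.015 0.1 0" --pt "0 0 0 0.01 0.015 0.3 0" --pt "0 0 0 0.01 0.015 0.5 0" --pt "0 0 0 0.01 0.015 0.5 0" --pt "0 0 0 0.01 0.015 0.5 0" --pt "0 0 0 0.01 0.015 0.5 0"

```text
clock: 35.05
tool_pos: [0.4858, 0.274, 0.0313]
eef_rot: [3.14, 0.002, 2.904]
ft_force: [0.1, 0.2, -2.6]
finger_gap: 0.0626
finger_force: 67.8
```

Request:
play_rows --pt "0 0 0 0 0 0.06 0" --pt "0 0 0 0 0 0.12 0" --pt "0 0 0 0 0 0.14 0" --pt "0 0 0 0 0 0.14 0" --pt "0 0 0 0 0 0.14 0" --pt "0 0 0 0 0 0.14 0"

```text
clock: 35.8
tool_pos: [0.4851, 0.2738, 0.0165]
eef_rot: [3.141, 0.0, 2.904]
ft_force: [1.1, -0.3, -3.5]
finger_gap: 0.0629
finger_force: 67.8
```

```bash
python3 - <<'E'
from h import *
goto(.4848,.2726,.0153,166.4)
E
```

```text
pos [0.4851 0.2738 0.0165] yaw 166.39 rot [3.1413 0.0004 2.904 ] j [ 0.3999  0.4998 -0.3218  0.7487  0.      0.6375] 
 shift [ 0.0003 -0.012   0.012 ] turnz -0.0001 gap 0.0629 F 67.79772520065308 [ 1.0583 -0.3338 -3.545 ] t 35.8
```

Lower the last 1.3 mm, release and lift clear.

Request:
play_rows --pt "0 0 0 0 0 0.013 0" --pt "0 0 0 0 0 0.013 0" --pt "0 0 0 0 0 0.013 0.8" --pt "0 0 0 0 0 0.013 0.9" --pt "0 0 0 0 0 0.013 1" --pt "0 0 0 0 0 0.013 1" --pt "0 0 0 0 0 -0.1 1" --pt "0 0 0 0 0 -0.5 1" --pt "0 0 0 0 0 -0.95 1" --pt "0 0 0 0 0 -0.95 1"

```text
clock: 37.05
tool_pos: [0.4883, 0.2751, 0.1162]
eef_rot: [3.136, 0.007, 2.904]
ft_force: [-0.1, -1.1, 0.8]
finger_gap: 0.0851
finger_force: 0.0
```

Request:
play_rows --pt "0 0 0 0.3 0 -0.4 1" --pt "0 0 0 0.7 0 -0.8 1" --pt "0 0 0 0.7 0 -0.8 1" --pt "0 0 0 0.7 0 -0.8 1" --pt "0 0 0 0.7 0 -0.8 1" --pt "0 0 0 0.7 0 -0.8 1"

```text
clock: 37.8
tool_pos: [0.4168, 0.2896, 0.19]
eef_rot: [-3.14, -0.002, 2.903]
ft_force: [1.0, -0.5, -0.2]
finger_gap: 0.0853
finger_force: 0.0
```

```bash
python3 - <<'E'
from h import *
s=cams.grab_frame("scene");cv2.imwrite("pics/f.png",crop(s,120,160,380,200,2.1)); goto(.48,.27,.2)
E
```

```text
pos [0.4169 0.2897 0.1902] yaw 166.34 rot [-3.1404 -0.0014  2.9032] j [ 0.4822  0.2592 -0.1923  1.1212  0.      0.7206] 
 shift [-0.6595 -0.042  -0.0978] turnz -0.0759 gap 0.0855 F 0.0 [0.7492 0.6226 0.1139] t 37.85
```

View pics/f.png

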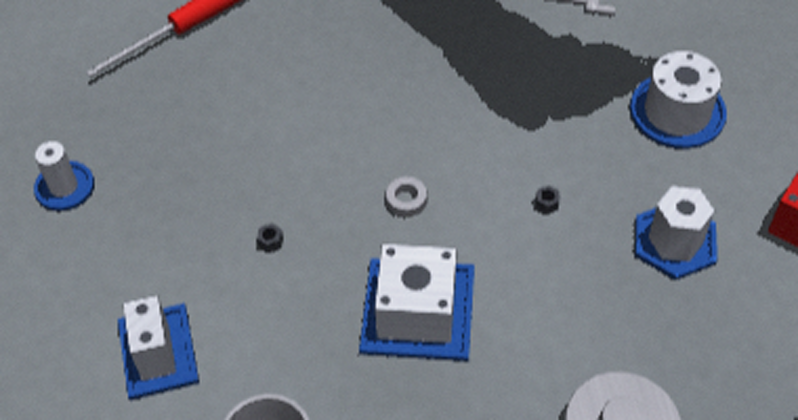

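All five parts stand upright in their own trays, and the round block's hole is at (687,75). I check its position once, then hand in.

```bash
python3 - <<'E'
from h import *
s=cams.grab_frame("scene")
p=at(s,687/2.1+120-.3,75/2.1+160-.3,.053); print(p)
if np.hypot(p[0]-.4848,p[1]-.2726)<.007: print(env.job_done())
E
```

```text
[0.4837 0.2734 0.053 ]
the job is handed in; nothing more can be done
None
```

I handed the job in at about 38 s of the 128 s allowed: all five parts stand upright in their own trays, each within about 3 mm of its tray's centre by camera, and no part fell over on the way. The verdict was not shown.

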